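Show the oblong hand stamp to the inspection camera

ROBOT

A 6-joint arm with a two-finger parallel gripper is mounted at the origin on the work surface. World frame = base frame: x ahead of the robot, y to its left, z up, the work surface at z = 0. Lengths are in m, angles in rad, forces in N, time in s.
With the tool pointing down it reaches from about 0.35 to 0.775 m from the base axis. Payload 7.3 kg.
Tool frame: the origin (TCP) lies midway between the tips of the shut fingers; the grasp point (between the pads) lies 19 mm behind it (robot.tcp_to_grasp is the distance from the TCP to the grasp point, in m); z points along the fingers, y is the line along which they close (so a half turn about z gives the same grasp; the last joint's range is limited). The gripper opens to 92 mm and grips with 3 to 60 N. Pads are 19 mm wide; open, the fingers measure 130 mm over their backs; the gripper's body (75 mm by 190 mm) begins 47 mm behind the grasp point.
Start: joints at [-1.364, 0.342, 1.524, -0, 1.275, -0.146], TCP at [0.181, -0.493, 0.227] pointing down, gripper open.
Joint ranges: [-2.53, 2.53], [-0.77, 2.02], [0.04, 2.7], [-1, 4.14], [0.28, 2.66], [-3.11, 3.11]. Speed limits (rad/s): [2.57, 2.57, 3.14, 3.14, 3.14, 3.14].

INTERFACE

Orientations are given as [roll, pitch, yaw] about the fixed x, y, z axes, in that order (R = Rz(yaw) Ry(pitch) Rx(roll)).
In Python, from cell import readout, cams, ticket, robot gives the robot as it stands. The module is installed in compiled form; this text tells all that it offers.
- The arm moves only by the tool jog_arm, never from a script. Its argument "plan" is a list of rows, each a list of 5 numbers: the shift along the world's x, y, z each as a share of 0.08 m, from -1 to 1, then the turn about the world's z as a share of 90 degrees, from -1 to 1, then the opening, from -1 (shut) to 1 (fully open). A call has 1 to 12 rows; each row is the pose to reach, as a shift and turn from the pose commanded when the call began; what a row does not reach only later rows make up. A row lasts 1/10 s, in which the tool goes at most 50 mm and 8.59 degrees, less where a joint would pass 70% of its speed; a pose out of reach is approached as far as the arm can. A call with a number of a shift or a turn outside -1 to 1 is refused whole. A call with a gripper value outside its range is refused whole. The fingers move at their own pace and stop on an object; "squeeze" is the grip in N (left out, the last holds). Time passes only in rows, so rows that repeat a pose let the fingers close. It gives the time, the measured TCP pose, the force, the opening and the grip force at its end, in the units of the state.
- readout.observe(): the state, without advancing time (a new reading comes with each control period).
- cams.read_camera(name): name is "side" or "top" or "wrist"; returns the picture (400x640x3 uint8, blue, green, red); there is no depth.
- cams.calibration(name): a dict with "K" (3x3 intrinsics, pixels), "k1" (the pictures are not rectified: a ray, as slopes to the right and down, at radius r is drawn at 1 + k1 r^2 times it, then the intrinsics apply), "world_from_camera" (4x4, takes a point from camera to world coordinates). Camera axes: x right, y down, z forward; pixel columns grow to the right and rows downward; lengths in m; the calibration is good to about 2 mm. A picture is of the moment at which its call begins: read the wrist's pose just before it. calibration takes no time and is no camera call; for the wrist camera it gives the pose at the moment of the call.
- ticket.hand_in(): hands the job in; it is judged then, once.
The state is a dict: "time": time; "qpos": joint angles; "qvel": joint speeds; "joint_efforts": joint torques, N m; "tool_pos": TCP position; "tool_rot": TCP orientation; "contact_force": force on the tool from outside, world axes, zero at the start; "torque": the same for the moment, N m; "opening": finger opening in m; "grip_force": force on a finger pad.
Only numpy, scipy, OpenCV 4.12 (cv2) and the standard library are available. Lean on these libraries where they do the work, as an engineer would, in place of code of your own. Each camera call takes 0.05 s, during which the arm holds its last target. There are 200 camera calls.

TASK

Take the oblong stamp - the one with the long rectangular mount - out of the stamp rack (lift it clear of the turned-up front lip and draw it out of its slot) and hold it up to the inspection camera so that its rubber face can be checked: the face 14 cm in front of the lens, centred in the picture and square to the lens, with its long sides level. Do not set the stamp down on the bench on the way, leave the two other stamps hanging in their slots, and do not disturb the camera, the roll of tape or the ink pad tin. Finish with the stamp still in the gripper, held steady in front of the camera and touching nothing else.

Things in the scene. Friction and masses are not known exactly. Their poses are not given: they have to be found in the camera images.
- stamp_oblong: Stamp to show, 0.11 kg: beech mount 70 (x) by 36 mm (y), z = 6 to 28 mm; rubber face 66 by 32 mm below, handle above. Origin: centre of the rubber face (underside); z: from the face up through the handle (up while it hangs); x: along the long side. Hangs in any of the three slots, long side along the slot within 0.3 rad, its ends showing before and behind the sheet.
- stamp_oblong_knob (a point): Grip point on the oblong stamp's black handle, 76 mm above its face; axes as the stamp. The handle, on the stamp's z axis: neck 11 mm in diameter, z = 34 to 52 mm (17 mm at its foot, z = 28); straight round knob 28 mm in diameter, z = 52 to 96 mm. The knob's flat underside rests on the rack's sheet, the neck in the slot.
- stamp_round: Another stamp with the same handle and heights, round mount 42 mm in diameter. Origin and z axis as the oblong one. It stays in its slot.
- stamp_square: Another stamp with the same handle and heights, square mount 36 by 36 mm. Origin and z axis as the oblong one. It stays in its slot.
- rack: Grey sheet steel stamp rack, fixed. Origin: centre of its base, on the bench; z up. Base 100 (x) by 279 mm (y), 3 mm thick, side walls at its y ends. Top sheet 3 mm thick, upper side at z = 100 mm, x = -24 to 18 mm. Slots 14 mm wide at y = -85, 0, 85 mm run along x, closed at x = 7 mm, open at the front edge x = -24 mm (robot's side). Stamp axes hang at x = -6 to 0 mm.
- rack_lip (a point): Top of the rack's turned-up front lip, middle slot; axes as the rack. The lip, 5 mm high and 3 mm thick, is cut through at the slots: necks pass, knobs do not. Lift a stamp more than 5 mm (at most 15, then the mount meets the sheet from below) and draw it out to -x; raise it freely only when the mount is past the front edge.
- camera: Inspection camera's stand, heavy and fixed: base 110 (x) by 100 (y) by 12 mm, bracket with two cheeks 92 mm high, 92 mm wide over its knobs. Origin: centre of the base's underside. The head (lamp ring 52 mm, body 40 mm in diameter, 83 mm long) is pivoted between the cheeks 80 mm above the bench, held by friction, looking up and towards the robot's side.
- lens (a point): Centre of the lens front, 40 mm ahead of the head's pivot. z: the way the camera looks (46 to 58 degrees above level, towards the robot's side); y: level; x: square to both. Wanted: centre of the stamp's face 140 mm from here along z, stamp z along this z (face to the lens), stamp x along this y, either way round.
- tape: Roll of tape lying flat, 100 mm in diameter, 36 mm high. Origin: centre of the underside. To be left alone.
- pad_tin: Closed ink pad tin, 77 by 117 by 18 mm. Origin: centre of the underside. To be left alone.
Mind the look-alikes: they are no part of the job. Leave any pink or red look-alike of the camera alone.

How it is judged:
By the outcome, as a careful person would: the job done as asked, in the order asked, and still so for the second after the job is handed in, while the arm keeps its last pose, push and grip.
It also fails if it takes over 42 s, if anything falls off the work surface, if the arm or the gripper's body presses on something with over 40 N, if the wrist force passes 120 N, or if a joint passes its speed limit or range.

## Working session

There is one attempt and no reset: what is moved stays moved. The work goes in short steps, Python scripts to look and compute and a tool call to move; the robot and the scene stay as the last step left them, time stands still between calls to the robot, and variables do not carry over. Pictures are saved under pics/ and viewed, at most 10 in all, crops included, and the job is handed in when it is done.

Besides the shell and the picture viewer there is one more tool, called after "Emit:" as name([rows], argument=value, ...), one row to a line, values as JSON. jog_arm: Moves the arm, as the interface text tells. Shift numbers are shares of 0.08 m and turn numbers shares of 90 degrees, none past 1 either way. Its arguments: {"type":"object","properties":{"plan":{"type":"array"},"squeeze":{"type":"number"}},"required":["plan"]}

```bash
mkdir -p pics; cat > h.py <<'E'
import numpy as np, cv2
from cell import readout, cams, ticket, robot
def snap(n,name):
    im=cams.read_camera(n); cv2.imwrite(f'pics/{name}.png',im); return im
def proj(n,P,c=None):
    c=c or cams.calibration(n); T=np.linalg.inv(c['world_from_camera']); P=np.atleast_2d(P)
    q=P@T[:3,:3].T+T[:3,3]; s=q[:,:2]/q[:,2:]; s=s*(1+c['k1']*(s**2).sum(1,keepdims=True))
    K=np.array(c['K']); return s@K[:2,:2].T+K[:2,2]
def ray(n,uv,c=None):
    c=c or cams.calibration(n); K=np.array(c['K']); uv=np.atleast_2d(uv).astype(float)
    d=(uv-K[:2,2])/np.diag(K)[:2]; s=d.copy()
    for _ in range(30): s=d/(1+c['k1']*(s**2).sum(1,keepdims=True))
    W=c['world_from_camera']; v=np.c_[s,np.ones(len(s))]@W[:3,:3].T
    return W[:3,3],v/np.linalg.norm(v,axis=1,keepdims=True)
def atz(n,uv,z,c=None):
    o,v=ray(n,uv,c); return o+v*((z-o[2])/v[:,2])[:,None]
E
cat > a.py <<'E'
from h import *
print(readout.observe())
for n in ('side','top','wrist'):
    c=cams.calibration(n); print(n,np.round(c['K'],1).tolist(),c['k1'],np.round(c['world_from_camera'],3).tolist()); snap(n,n+'0')
print([a for a in dir(robot) if a[0]!='_'])
E
python3 a.py
```

```text
{'time': 0.0, 'qpos': array([-1.36397996e+00,  3.42706168e-01,  1.52505112e+00, -3.37867026e-05,
        1.27537784e+00, -1.45999822e-01]), 'qvel': array([-0.00172378, -0.00104825, -0.00081736,  0.00035923,  0.00044357,
       -0.00023215]), 'joint_efforts': array([-2.52337195e-03, -4.31244707e+01, -2.44221228e+01,  7.15176109e-02,
        5.58408850e-02, -1.24109888e-04]), 'tool_pos': array([ 0.18133385, -0.49224358,  0.22604165]), 'tool_rot': array([-3.14006189e+00, -1.92438130e-04,  3.52825906e-01]), 'contact_force': array([-0.29221626, -0.2405698 ,  0.59422882]), 'torque': array([-0.02511136, -0.03337372,  0.02948696]), 'grip_force': 0.0, 'opening': 0.09201144870460858}
side [[460.4, 0.0, 317.8], [0.0, 460.4, 200.6], [0.0, 0.0, 1.0]] -0.12027492842311968 [[-0.836, -0.359, 0.414, 0.036], [-0.548, 0.536, -0.642, 0.795], [0.008, -0.764, -0.645, 0.897], [0.0, 0.0, 0.0, 1.0]]
top [[389.9, 0.0, 320.3], [0.0, 389.9, 208.9], [0.0, 0.0, 1.0]] -0.07982148861032594 [[-0.023, -0.998, 0.062, 0.507], [-1.0, 0.024, 0.017, -0.009], [-0.018, -0.061, -0.998, 1.234], [0.0, 0.0, 0.0, 1.0]]
wrist [[304.7, 0.0, 321.6], [0.0, 304.7, 199.9], [0.0, 0.0, 1.0]] -0.041547446407171985 [[0.345, -0.899, -0.268, 0.254], [-0.939, -0.331, -0.097, -0.465], [-0.001, 0.286, -0.958, 0.384], [0.0, 0.0, 0.0, 1.0]]
['IKError', 'tcp_to_grasp']
```

View pics/top0.png

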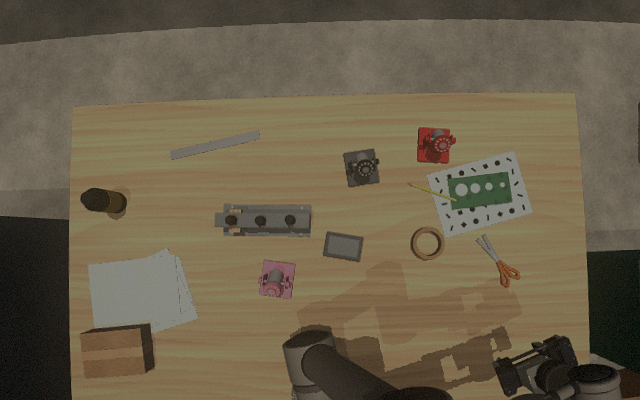

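View pics/side0.png

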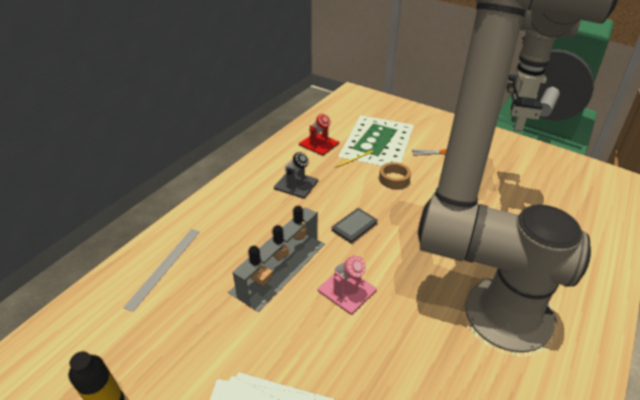

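The top view shows the rack with three black knobs at (232,220), (261,220) and (290,219). The dark camera is at (362,168), with red (435,146) and pink (277,280) look-alikes. The tin is at (343,247) and the tape at (427,243). The left knob seems to have wood showing before and behind it, so I'll crop closer.

```bash
python3 - <<'E'
import cv2,numpy as np
t=cv2.imread('pics/top0.png');s=cv2.imread('pics/side0.png')
g=lambda im,r,c,h,w,k:cv2.convertScaleAbs(cv2.resize(im[r:r+h,c:c+w],None,fx=k,fy=k,interpolation=cv2.INTER_CUBIC),alpha=1.6)
a=np.hstack([g(t,195,205,50,114,4.5)[:225,:513],g(t,140,335,50,63,4.5)[:225,:283]])
b=np.hstack([g(s,195,225,120,106,3)[:360,:318],g(s,140,260,75,99,4.8)[:360,:475]])
w=min(a.shape[1],b.shape[1]);cv2.imwrite('pics/crop1.png',np.vstack([a[:,:w],b[:,:w]]));print(a.shape,b.shape)
E
```

```text
(225, 796, 3) (360, 793, 3)
```

View pics/crop1.png

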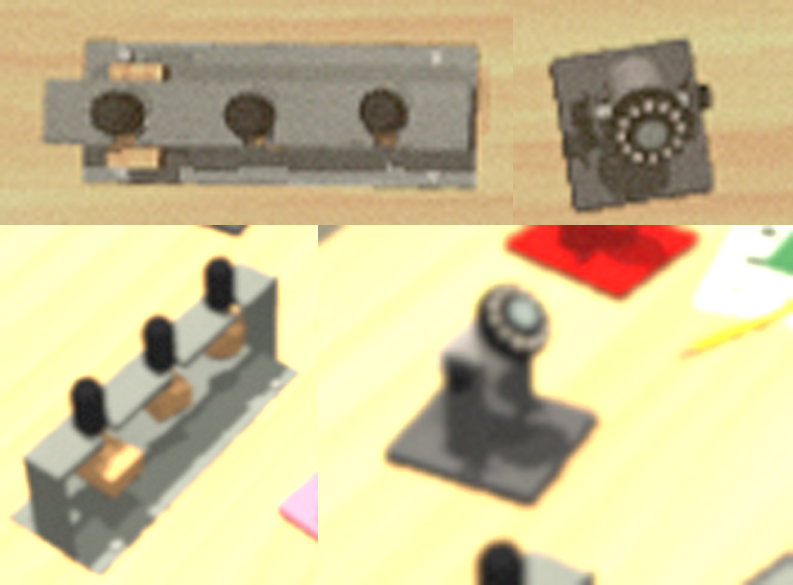

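The left knob (+y slot) has the long mount: its wood ends show at crop (137,72) and (133,158). The middle stamp is square and the right one round. The dark camera's lens is at top crop (652,132) and side crop (522,312).

```bash
cat > b.py <<'E'
from h import *
T=lambda p:[205+p[0]/4.5,195+p[1]/4.5]
T2=lambda p:[335+(p[0]-513)/4.5,140+p[1]/4.5]
S2=lambda p:[260+(p[0]-318)/4.8,140+(p[1]-225)/4.8]
S1=lambda p:[225+p[0]/3,195+(p[1]-225)/3]
print('base',atz('top',[T(p) for p in [(85,42),(475,44),(475,188),(85,186)]],0.003).round(3).tolist())
print('knobs',atz('top',[T(p) for p in [(118,113),(250,115),(384,111)]],0.124).round(4).tolist())
print('knobs side',atz('side',[S1(p) for p in [(88,406),(159,344),(219,285)]],0.122).round(4).tolist())
print('ends',atz('top',[T(p) for p in [(109,73),(166,73),(108,158),(158,159)]],0.076).round(4).tolist())
print('cam base',atz('top',[T2(p) for p in [(551,60),(689,40),(712,190),(577,211)]],0.012).round(3).tolist())
def tri(a,b):
    o1,v1=ray('top',a);o2,v2=ray('side',b);v1=v1[0];v2=v2[0]
    A=np.c_[v1,-v2];t=np.linalg.lstsq(A,o2-o1,rcond=None)[0];p,q=o1+t[0]*v1,o2+t[1]*v2;return (p+q)/2,np.linalg.norm(p-q)
print('lens',tri(T2((652,132)),S2((522,312))))
print('tin',atz('top',[[343,247]],0.018),'tape',atz('top',[[427,243]],.036),'pink',atz('top',[[277,280]],0.05))
E
python3 b.py
```

```text
base [[0.606, 0.319, 0.003], [0.597, 0.042, 0.003], [0.496, 0.044, 0.003], [0.504, 0.32, 0.003]]
knobs [[0.5501, 0.2658, 0.124], [0.5469, 0.1809, 0.124], [0.5474, 0.0954, 0.124]]
knobs side [[0.5478, 0.268, 0.122], [0.5435, 0.1836, 0.122], [0.5442, 0.0992, 0.122]]
ends [[0.5787, 0.2835, 0.076], [0.5778, 0.2451, 0.076], [0.5221, 0.2847, 0.076], [0.5207, 0.2511, 0.076]]
cam base [[0.758, -0.066, 0.012], [0.77, -0.164, 0.012], [0.663, -0.177, 0.012], [0.65, -0.082, 0.012]]
lens (array([ 0.68823211, -0.12640997,  0.10915588]), np.float64(0.0021818779168352384))
tin [[ 0.46243955 -0.05685551  0.018     ]] tape [[ 0.46890198 -0.31431282  0.036     ]] pink [[0.36832601 0.14642212 0.05      ]]
```

Emit:
jog_arm([
  [0.9,1,0.25,0.09,1],
  [0.9,1,0.25,0.09,1],
  [0.9,1,0.25,0.09,1],
])

```text
time: 0.45
tool_pos: [0.2557, -0.4098, 0.2476]
tool_rot: [3.141, -0.001, 0.497]
contact_force: [0.8, -0.5, 0.6]
opening: 0.0914
grip_force: 0.0
```

Emit:
jog_arm([
  [0.9,1,0.25,0.09,1],
  [0.9,1,0.25,0.09,1],
  [0.9,1,0.25,0.09,1],
])

```text
time: 0.75
tool_pos: [0.3277, -0.3302, 0.2676]
tool_rot: [3.14, -0.001, 0.639]
contact_force: [-0.8, 0.1, 0.3]
opening: 0.0918
grip_force: 0.0
```

Emit:
jog_arm([
  [0.9,1,0,0.09,1],
  [0.9,1,0,0.09,1],
  [0.9,1,0,0.09,1],
])

```text
time: 1.05
tool_pos: [0.3994, -0.2501, 0.2665]
tool_rot: [-3.141, -0.001, 0.781]
contact_force: [-0.1, -0.6, -0.5]
opening: 0.0915
grip_force: 0.0
```

Emit:
jog_arm([
  [0.9,1,0,0.09,1],
  [0.9,1,0,0.09,1],
  [0.9,1,0,0.09,1],
  [0.9,1,0,0.09,1],
])

```text
time: 1.45
tool_pos: [0.4697, -0.1727, 0.2661]
tool_rot: [-3.141, 0.001, 0.92]
contact_force: [-1.1, -0.2, 0.5]
opening: 0.0919
grip_force: 0.0
```

```bash
python3 - <<'E'
from h import *
c=cams.calibration('wrist'); im=snap('wrist','w1'); np.save('w1.npy',c,allow_pickle=True)
print(proj('wrist',[[.688,-.126,.109],[.71,-.122,0]],c).round(0).tolist(), np.round(c['world_from_camera'],3).tolist())
E
```

```text
[[478.0, 9.0], [449.0, 22.0]] [[0.795, -0.581, -0.174, 0.517], [-0.606, -0.762, -0.228, -0.11], [-0.0, 0.287, -0.958, 0.424], [0.0, 0.0, 0.0, 1.0]]
```

View pics/w1.png

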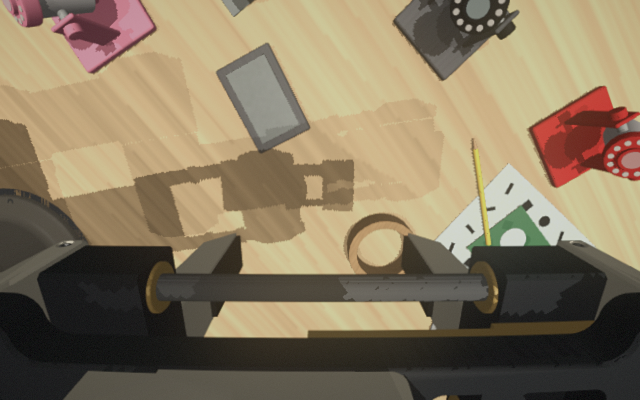

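The dark camera is only partly in view at (465,25), so I'll make a short detour to look straight at it.

Emit:
jog_arm([
  [0.9,0.5,0,-0.5,1],
  [0.9,0.5,0,-0.5,1],
  [0.9,0.5,0,-0.5,1],
  [0.9,0.5,0,-0.5,1],
  [0.9,0.5,0,-0.5,1],
  [0.9,0.5,0,-0.5,1],
  [0.9,0.5,0,-0.5,1],
])

```text
time: 2.2
tool_pos: [0.5405, -0.135, 0.2666]
tool_rot: [3.141, 0.001, 0.13]
contact_force: [0.2, 1.0, 0.7]
opening: 0.0918
grip_force: 0.0
```

```bash
python3 - <<'E'
from h import *
c=cams.calibration('wrist'); im=snap('wrist','w2'); np.save('w2.npy',c,allow_pickle=True)
u=proj('wrist',[[.688,-.126,.109]],c)[0];print(u, np.round(c['world_from_camera'],3).tolist())
x,y=int(u[0])-100,max(0,int(u[1])-75); print(x,y)
cv2.imwrite('pics/w2c.png',cv2.resize(im[y:y+150,x:x+200],None,fx=4,fy=4,interpolation=cv2.INTER_CUBIC))
E
```

```text
[333.33472345  32.79544062] [[0.129, -0.95, -0.284, 0.618], [-0.992, -0.123, -0.037, -0.124], [0.001, 0.286, -0.958, 0.425], [0.0, 0.0, 0.0, 1.0]]
233 0
```

View pics/w2c.png

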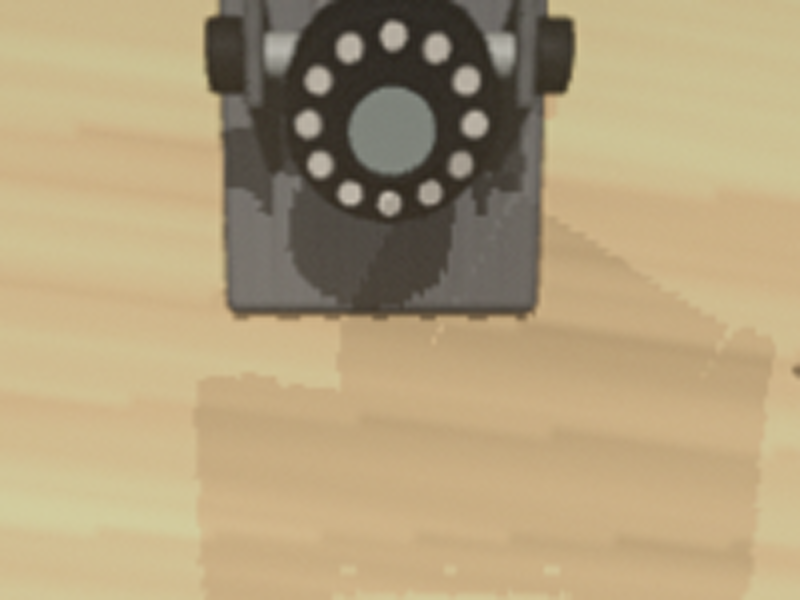

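The lens is at crop (391,130), an almost circular LED ring, and the pivot knobs are at (224,55) and (557,52). From these I can solve for the pivot, heading and elevation.

```bash
cat > l.py <<'E'
from h import *
from scipy.optimize import least_squares
c=np.load('w2.npy',allow_pickle=True).item()
U=lambda p:[233+p[0]/4-.4,p[1]/4-.4]
k=atz('wrist',[U((224,55)),U((557,52))],.08,c); print('knobs',k.round(4).tolist(),np.linalg.norm(k[0]-k[1]))
P=k.mean(0); d=k[0]-k[1]; print('head yaw',np.arctan2(-d[0],d[1]))
b=atz('wrist',[U((230,310)),U((537,310))],.012,c); d=b[0]-b[1]; print('front edge',b.round(4).tolist(),'yaw',np.arctan2(-d[0],d[1]),np.linalg.norm(d))
angs=np.radians(np.arange(12)*30)
leds=[(393,37),(437,48),(467,80),(475,124),(460,164),(429,193),(389,203),(350,193),(320,164),(308,125),(318,80),(350,48)]
obs=np.array([U(p) for p in leds+[(391,130)]+[(224,55),(557,52)]])
def model(x):
    P=np.array([x[0],x[1],.08]); y,e,r=x[2:5]
    z=-np.array([np.cos(y)*np.cos(e),np.sin(y)*np.cos(e),-np.sin(e)]); ly=np.array([-np.sin(y),np.cos(y),0]); up=np.cross(ly,z); up*=np.sign(up[2])
    L=P+x[6]*z; lens=P+.04*z
    pts=[L+r*(np.cos(a)*up-np.sin(a)*ly) for a in angs+x[5]]
    return pts+[lens,P+.04*ly*x[7],P-.04*ly*x[7]],z,lens
f=lambda x:np.r_[(proj('wrist',model(x)[0],c)-obs).ravel(),(x[6]-.04)/.002]
s=least_squares(f,[P[0],P[1],.13,.9,.02,0,.04,1.05]); m=model(s.x)
print(s.x.round(4),'rms',np.sqrt(2*s.cost/30),'e deg',np.degrees(s.x[3]),'lens',m[2].round(4),'z',m[1].round(4))
C=np.linalg.inv(s.jac.T@s.jac);print('sd@1px*.5',np.sqrt(np.diag(C)).round(4)*.5)
E
python3 l.py
```

```text
knobs [[0.7066, -0.0788, 0.08], [0.7183, -0.1623, 0.08]] 0.08430789991217251
head yaw 0.1389315190047048
front edge [[0.6516, -0.0793, 0.012], [0.6642, -0.176, 0.012]] yaw 0.12997752568238705 0.09751782981304445
[ 0.7125 -0.12    0.1337  0.91    0.0194  0.0043  0.0382  1.0538] rms 0.29869478354695844 e deg 52.13827543898627 lens [ 0.6882 -0.1232  0.1116] z [-0.6083 -0.0818  0.7895]
sd@1px*.5 [0.0003  0.0002  0.00695 0.01145 0.00015 0.00945 0.0007  0.00895]
```

Emit:
jog_arm([
  [0,1,0,0.22,1],
  [0,1,0,0.22,1],
  [0,1,0,0.22,1],
])

```text
time: 2.55
tool_pos: [0.5409, -0.0506, 0.267]
tool_rot: [-3.141, -0.0, 0.487]
contact_force: [0.5, -1.2, 0.0]
opening: 0.092
grip_force: 0.0
```

Emit:
jog_arm([
  [0,1,0,0.22,1],
  [0,1,0,0.22,1],
  [0,1,0,0.22,1],
])

```text
time: 2.85
tool_pos: [0.541, 0.0295, 0.2668]
tool_rot: [-3.141, -0.001, 0.833]
contact_force: [-0.7, -0.1, -0.1]
opening: 0.0916
grip_force: 0.0
```

Emit:
jog_arm([
  [0,1,0,0.22,1],
  [0,1,0,0.22,1],
  [0,1,0,0.22,1],
])

```text
time: 3.15
tool_pos: [0.5411, 0.1095, 0.2667]
tool_rot: [-3.141, -0.001, 1.178]
contact_force: [0.5, -1.3, -0.1]
opening: 0.0919
grip_force: 0.0
```

Emit:
jog_arm([
  [0.1,1,0,0.21,1],
  [0.1,1,0,0.21,1],
  [0.1,1,0,0.21,1],
  [0.1,1,0,0.21,1],
])

```text
time: 3.55
tool_pos: [0.5494, 0.1866, 0.2665]
tool_rot: [-3.141, 0.001, 1.5]
contact_force: [0.1, 0.0, -0.9]
opening: 0.0922
grip_force: 0.0
```

```bash
python3 - <<'E'
from h import *
c=cams.calibration('wrist'); im=snap('wrist','w3'); np.save('w3.npy',c,allow_pickle=True)
u=proj('wrist',[[.549,.267,.124]],c)[0];print(u, readout.observe()['tool_rot'])
x,y=int(u[0])-100,max(0,int(u[1])-75); print(x,y)
cv2.imwrite('pics/w3c.png',cv2.resize(im[y:y+150,x:x+200],None,fx=4,fy=4,interpolation=cv2.INTER_CUBIC))
E
```

```text
[314.87006473 107.22546177] [-3.14140070e+00  8.87287669e-04  1.49759708e+00]
214 32
```

View pics/w3c.png

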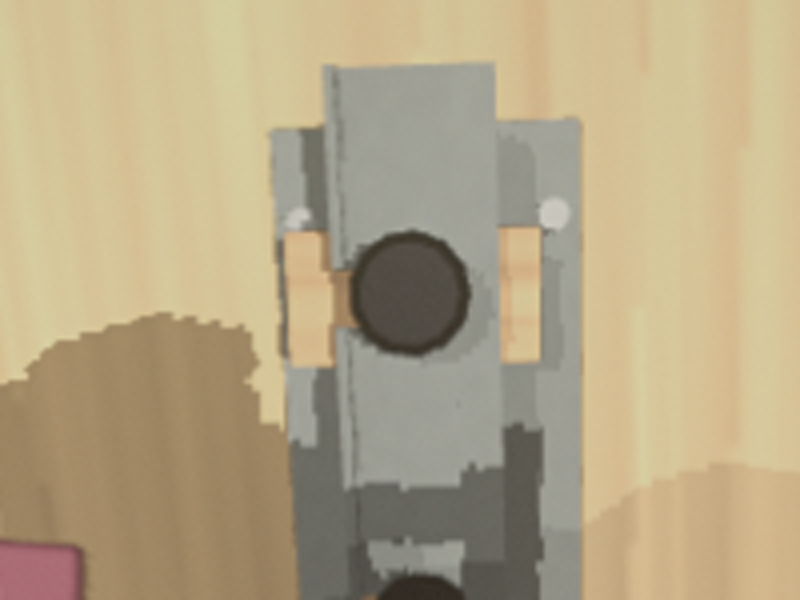

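The oblong's knob is at crop (410,292), with mount ends at (285–335, 232–365) and (501–541, 227–362). The lip edge and the sheet's +y end (row 65) are clear.

```bash
python3 - <<'E'
from h import *
c=np.load('w3.npy',allow_pickle=True).item()
U=lambda L:[[214+p[0]/4-.4,32+p[1]/4-.4] for p in L]
A=lambda L,z:atz('wrist',U(L),z,c).round(4)
print('knob',A([(410,292)],.144))
m=A([(541,227),(541,362),(285,234),(292,365)],.076);print('mount',m.tolist(),'centre',m.mean(0),'yaw',np.arctan2(*(m[0]+m[1]-m[2]-m[3])[[1,0]]),np.linalg.norm(m[0]-m[1]))
l=A([(323,66),(345,486)],.105);d=l[0]-l[1];print('lip',l.tolist(),'rack yaw',np.arctan2(-d[0],d[1]))
l=A([(494,64),(503,466)],.1);d=l[0]-l[1];print('rear',l.tolist(),np.arctan2(-d[0],d[1]))
E
```

```text
knob [[0.5507 0.269  0.144 ]]
mount [[0.5862, 0.2844, 0.076], [0.5845, 0.2488, 0.076], [0.5169, 0.2876, 0.076], [0.5153, 0.2529, 0.076]] centre [0.550725 0.268425 0.076   ] yaw -0.052658853637475564 0.03564056677439347
lip [[0.5332, 0.3234, 0.105], [0.5293, 0.2222, 0.105]] rack yaw -0.03851848846891912
rear [[0.5745, 0.3217, 0.1], [0.5711, 0.2238, 0.1]] -0.034715363087757196
```

Emit:
jog_arm([
  [0.02,1,0,0.015,1],
  [0.02,1,0,0.015,1],
  [0.02,1,0,0.015,1],
])

```text
time: 3.9
tool_pos: [0.551, 0.2687, 0.2665]
tool_rot: [-3.142, -0.001, 1.523]
contact_force: [0.3, -0.5, -0.2]
opening: 0.0919
grip_force: 0.0
```

Emit:
jog_arm([
  [0,0.02,-0.5,0,1],
  [0,0.02,-1,0,1],
  [0,0.02,-1,0,1],
  [0,0.02,-1,0,1],
])

```text
time: 4.3
tool_pos: [0.5515, 0.2674, 0.1875]
tool_rot: [-3.141, 0.001, 1.521]
contact_force: [0.7, -0.2, -0.1]
opening: 0.092
grip_force: 0.0
```

```bash
python3 - <<'E'
from h import *
s=readout.observe(); print(s['time'],s['tool_pos'].round(4),s['tool_rot'].round(4))
E
```

```text
4.3 [0.5515 0.2674 0.1875] [-3.1413e+00  5.0000e-04  1.5207e+00]
```

Emit:
jog_arm([
  [0,0.01,-0.5,0,1],
  [0,0.01,-0.85,0,1],
  [0,0.01,-0.95,0,1],
  [0,0.01,-0.95,0,1],
])

```text
time: 4.7
tool_pos: [0.5519, 0.2694, 0.112]
tool_rot: [3.14, -0.0, 1.522]
contact_force: [0.7, 0.2, -0.2]
opening: 0.092
grip_force: 0.0
```

Emit:
jog_arm([
  [0,0,0,0,-1],
  [0,0,0,0,-1],
  [0,0,0,0,-1],
  [0,0,0,0,-1],
  [0,0,0,0,-1],
  [0,0,0,0,-1],
  [0,0,0,0,-1],
  [0,0,0,0,-1],
], squeeze=30)

```text
time: 5.5
tool_pos: [0.551, 0.2697, 0.1107]
tool_rot: [-3.142, 0.0, 1.523]
contact_force: [0.2, 0.2, 0.2]
opening: 0.0324
grip_force: 0.0
```

Emit:
jog_arm([
  [0,0,0,0,-1],
  [0,0,0,0,-1],
  [0,0,0,0,-1],
])

```text
time: 5.8
tool_pos: [0.5509, 0.2697, 0.1107]
tool_rot: [-3.141, 0.0, 1.523]
contact_force: [-0.6, 0.3, 1.0]
opening: 0.0272
grip_force: 30.0
```

Emit:
jog_arm([
  [0,0,0.06,0,-1],
  [0,0,0.125,0,-1],
  [0,0,0.125,0,-1],
])

```text
time: 6.1
tool_pos: [0.5516, 0.2699, 0.1218]
tool_rot: [3.14, -0.001, 1.523]
contact_force: [0.1, 0.1, -1.2]
opening: 0.0271
grip_force: 30.0
```

Emit:
jog_arm([
  [-0.15,0.006,0,0,-1],
  [-0.3,0.011,0,0,-1],
  [-0.45,0.016,0,0,-1],
  [-0.6,0.022,0,0,-1],
  [-0.8,0.028,0,0,-1],
  [-1,0.036,0,0,-1],
  [-1,0.036,0,0,-1],
])

```text
time: 6.8
tool_pos: [0.4693, 0.2727, 0.1208]
tool_rot: [-3.14, 0.0, 1.524]
contact_force: [1.0, -0.5, -1.7]
opening: 0.0272
grip_force: 30.0
```

```bash
python3 - <<'E'
from h import *
t=snap('top','t4');s=snap('side','s4'); c=cams.calibration('wrist'); np.save('w4.npy',c,allow_pickle=True); snap('wrist','w4')
o=readout.observe(); print(o['tool_pos'],o['contact_force'])
g=lambda im,r,c,h,w,k:cv2.convertScaleAbs(cv2.resize(im[r:r+h,c:c+w],None,fx=k,fy=k,interpolation=cv2.INTER_CUBIC),alpha=1.5)
cv2.imwrite('pics/c4.png',np.hstack([g(s,150,200,200,133,3),g(t,160,190,133,133,4.5)[:600]]))
E
```

```text
[0.47193989 0.27271548 0.12105125] [ 0.37910929  0.59088586 -1.35683433]Traceback (most recent call last):
  File "<stdin>", line 5, in <module>
    return _nx.concatenate(arrs, 1, dtype=dtype, casting=casting)
           ~~~~~~~~~~~~~~~^^^^^^^^^^^^^^^^^^^^^^^^^^^^^^^^^^^^^^^
ValueError: all the input array dimensions except for the concatenation axis must match exactly, but along dimension 0, the array at index 0 has size 600 and the array at index 1 has size 598
```

Emit:
jog_arm([
  [0,0,0.3,0,-1],
  [0,0.5,0.3,0,-1],
  [0,1,0.3,0,-1],
  [0,1,0.3,0,-1],
], squeeze=30)

```text
time: 7.35
tool_pos: [0.4717, 0.3566, 0.1449]
tool_rot: [3.14, -0.003, 1.526]
contact_force: [-1.0, 0.4, -1.3]
opening: 0.0274
grip_force: 30.0
```

Emit:
jog_arm([
  [0,0.4,0,0,-1],
  [0.3,0.4,0,0,-1],
  [0.7,0.4,0,0,-1],
  [1,0.4,0,0,-1],
  [1,0.4,0,0,-1],
])

```text
time: 7.85
tool_pos: [0.5545, 0.3832, 0.1439]
tool_rot: [3.14, 0.0, 1.52]
contact_force: [-0.1, 0.3, -1.5]
opening: 0.0272
grip_force: 30.0
```

Emit:
jog_arm([
  [0,0,0,0,-1],
  [0,0,0,0,-1],
])

```text
time: 8.05
tool_pos: [0.5505, 0.3842, 0.1445]
tool_rot: [-3.141, 0.001, 1.523]
contact_force: [0.0, -0.3, -1.7]
opening: 0.0272
grip_force: 30.0
```

```bash
python3 - <<'E'
from h import *
o=readout.observe(); print(o['tool_pos'],o['contact_force'],o['time'])
s=snap('side','s5'); c=cams.calibration('wrist'); np.save('w5.npy',c,allow_pickle=True); w=snap('wrist','w5')
G=o['tool_pos']+[0,0,.019]; print(proj('side',[G,G-[0,0,.082]]),proj('wrist',[G,G-[0,0,.082]],c))
u=proj('side',[G-[0,0,.03]])[0].astype(int); r=max(0,u[1]-90);q=max(0,u[0]-65);print(r,q)
a=cv2.resize(s[r:r+180,q:q+130],(390,540)); b=cv2.resize(w[60:330,220:420],(400,540)); cv2.imwrite('pics/c5.png',np.hstack([a,b]))
E
```

```text
[0.5504686  0.38424701 0.14445015] [ 0.02796239 -0.34648832 -1.67412791] 8.05
[[216.49224807 275.07167311]
 [221.71740832 299.4535214 ]] [[321.46086771 268.93685156]
 [321.52644544 215.44323081]]
194 153
```

View pics/c5.png

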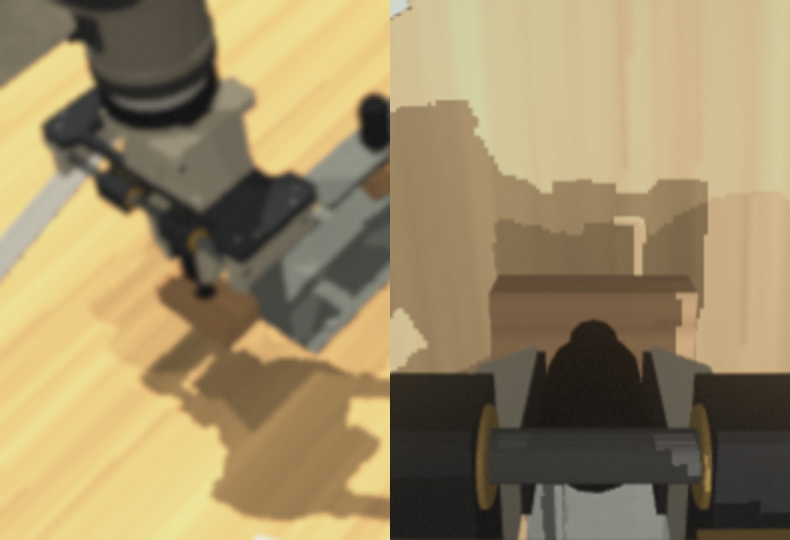

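The wrist view shows the stamp held straight, with the mount's far edge at crop row 275–292. The gripper is clear of the rack's +y end, so I'll push the mount sideways against the rack end to tilt it in the grip.

Emit:
jog_arm([
  [0,-0.2,0,0,-1],
  [0,-0.4,0,0,-1],
  [0,-0.5,0,0,-1],
  [0,-0.55,0,0,-1],
  [0,-0.6,0,0,-1],
  [0,-0.65,0,0,-1],
  [0,-0.65,0,0,-1],
], squeeze=20)

```text
time: 8.85
tool_pos: [0.5512, 0.3332, 0.1454]
tool_rot: [3.141, -0.001, 1.523]
contact_force: [-0.9, 2.6, 2.6]
opening: 0.0273
grip_force: 20.0
```

```bash
cat > tilt.py <<'E'
import sys; from h import *
o=readout.observe(); c=cams.calibration('wrist'); w=snap('wrist',sys.argv[1]); np.save(sys.argv[1]+'.npy',c,allow_pickle=True)
print('pos',o['tool_pos'].round(4),'rot',o['tool_rot'].round(3),'F',o['contact_force'].round(1),o['time'],o['opening'])
p=o['tool_pos']; yaw=o['tool_rot'][2]; G=p+[0,0,.019]; tx=np.array([np.cos(yaw),np.sin(yaw),0]); ty=np.array([np.sin(yaw),-np.cos(yaw),0])
def pts(th,h=.082,far=1):   # bottom toward +tool x
    u=np.array(-np.sin(th)*tx+[0,0,np.cos(th)]); n=np.cos(th)*tx+[0,0,np.sin(th)]
    return [G-(h-z)*u+.018*n for z in (.006,.028)]
for d in (0,10,20,30,34,38,42): print(d,proj('wrist',pts(np.radians(d)),c)[:,1].round(1).tolist())
g=cv2.GaussianBlur(w[:,:,1].astype(float),(3,3),0)[:,300:345].mean(1); e=np.diff(g); 
r=range(60,260); top=sorted(r,key=lambda i:-abs(e[i]))[:12]; print(sorted((i,round(e[i])) for i in top))
E
python3 tilt.py w6
```

```text
pos [0.5512 0.3332 0.1454] rot [ 3.141e+00 -1.000e-03  1.523e+00] F [-0.9  2.6  2.6] 8.85 0.027296017598949625
0 [195.0, 203.9]
10 [179.0, 192.2]
20 [163.8, 181.6]
30 [149.6, 172.3]
34 [144.2, 169.1]
38 [139.0, 166.1]
42 [134.2, 163.5]
[(149, -9), (150, -14), (151, -11), (155, -6), (156, -7), (169, -6), (170, -7), (183, -10), (184, -11), (195, 5), (210, -7), (211, -6)]
```

Emit:
jog_arm([
  [0,-0.07,0,0,-1],
  [0,-0.14,0,0,-1],
  [0,-0.21,0,0,-1],
  [0,-0.28,0,0,-1],
  [0,-0.35,0,0,-1],
  [0,-0.42,0,0,-1],
  [0,-0.42,0,0,-1],
])

```text
time: 9.6
tool_pos: [0.5511, 0.2978, 0.1447]
tool_rot: [-3.141, 0.001, 1.522]
contact_force: [-0.0, 2.3, 1.0]
opening: 0.0271
grip_force: 20.0
```

```bash
python3 tilt.py w7; python3 - <<'E'
import cv2
w=cv2.imread('pics/w7.png'); cv2.imwrite('pics/c7.png',cv2.resize(w[90:270,220:420],(800,720))[:600])
E
```

```text
pos [0.5511 0.2978 0.1447] rot [-3.141e+00  1.000e-03  1.522e+00] F [-0.   2.3  1. ] 9.6 0.027079590533794946
0 [194.8, 203.8]
10 [178.9, 192.1]
20 [163.7, 181.5]
30 [149.4, 172.3]
34 [144.1, 169.0]
38 [139.0, 166.1]
42 [134.1, 163.5]
[(126, -12), (127, -17), (128, -13), (136, -14), (137, -22), (138, -19), (140, 24), (141, 28), (142, 13), (179, -18), (180, -20), (181, -16)]
```

View pics/c7.png

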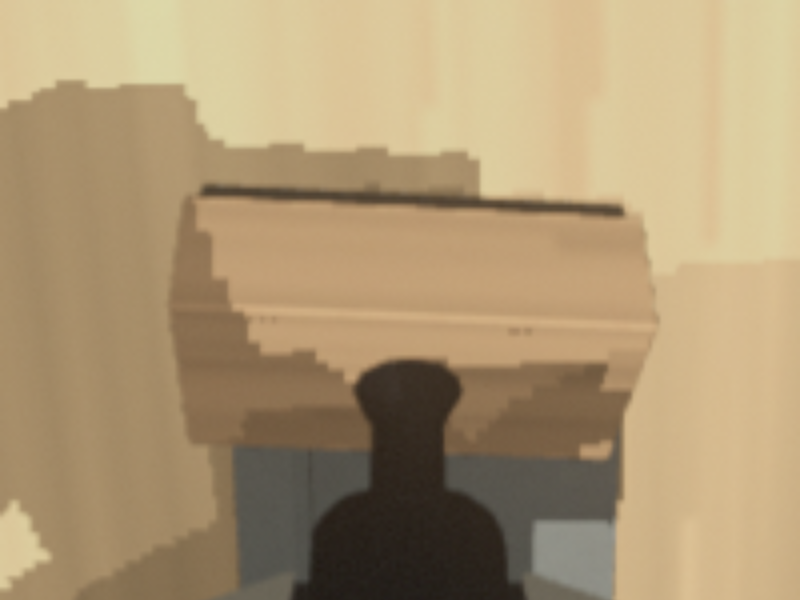

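Tilted cleanly. Mount corners in the crop are (190,197)/(640,215), (170,308)/(657,325) and (190,440)/(612,458), with a slight in-hand twist of about 2°. I'll fit the pose.

```bash
cat > pose.py <<'E'
from h import *
from scipy.spatial.transform import Rotation as R
def fit(npy,uv,tcp,yaw):
    """corners: z6 far L,R; z28 far L,R; z28 near L,R (far = toward +tool x)"""
    c=np.load(npy,allow_pickle=True).item(); K=np.array(c['K']); d=np.array([c['k1'],0,0,0,0.])
    M=np.array([[-35,18,6],[35,18,6],[-35,18,28],[35,18,28],[-35,-18,28],[35,-18,28]])/1000.
    # stamp axes here: x=image right(+ty), y=+tool x(far), z up  (right-handed: ty x tx = +z)
    uv=np.array(uv,float)
    W=c['world_from_camera']; tx=np.array([np.cos(yaw),np.sin(yaw),0]); ty=np.array([np.sin(yaw),-np.cos(yaw),0])
    B=np.c_[ty,tx,[0,0,1]]
    th=np.radians(35); R0=W[:3,:3].T@B@R.from_euler('x',th).as_matrix()
    t0=W[:3,:3].T@(np.array(tcp)+[0,0,.019]-B@R.from_euler('x',th).as_matrix()@[0,0,.082]-W[:3,3])
    r,t=cv2.solvePnPRefineLM(M,uv,K,d,cv2.Rodrigues(R0)[0],t0.reshape(3,1).copy())
    e=cv2.projectPoints(M,r,t,K,d)[0][:,0]-uv; Rw=W[:3,:3]@cv2.Rodrigues(r)[0]; tw=W[:3,3]+W[:3,:3]@t[:,0]
    return Rw,tw,B,e
if __name__=='__main__':
    U=lambda p:[220+p[0]/4-.4,90+p[1]/4-.4]
    Rw,tw,B,e=fit('w7.npy',[U(p) for p in [(190,197),(640,215),(170,308),(657,325),(190,440),(612,458)]],[.5511,.2978,.1447],1.522)
    print(e.round(1).tolist()); Rl=B.T@Rw; print('tilt',np.degrees(np.arccos(Rw[2,2])),'z in tool',Rl[:,2].round(3),'x',Rl[:,0].round(3),'face',tw.round(4))
    G=np.array([.5511,.2978,.1637]); print('face in tool',(B.T@(tw-G)).round(4),'h along',(Rw.T@(G-tw)).round(4))
E
python3 pose.py
```

```text
[[-0.7, -0.6], [0.4, -0.1], [0.1, -0.3], [-0.2, 0.3], [1.1, 0.8], [-0.7, -0.0]]
tilt 40.489754033288754 z in tool [-0.009 -0.649  0.761] x [ 0.999 -0.046 -0.027] face [0.5541 0.3478 0.0972]
face in tool [ 0.0006  0.0501 -0.0665] h along [-0.0001  0.0051  0.0831]
```

Emit:
jog_arm([
  [0,0,0,0,-1],
  [0,0,0.1,0,-1],
  [0,0,0.3,0,-1],
  [0,0,0.6,0,-1],
  [0,0,0.9,0,-1],
  [0,0,1,0,-1],
], squeeze=40)

```text
time: 10.25
tool_pos: [0.5519, 0.299, 0.2277]
tool_rot: [3.138, -0.001, 1.523]
contact_force: [-0.4, -0.7, -1.5]
opening: 0.0272
grip_force: 40.0
```

Emit:
jog_arm([
  [0,0,0.25,-0.05,-1],
  [0,-0.25,0.5,-0.1,-1],
  [0,-0.6,0.56,-0.15,-1],
  [0,-1,0.56,-0.15,-1],
])

```text
time: 10.65
tool_pos: [0.551, 0.2185, 0.27]
tool_rot: [3.141, 0.0, 1.287]
contact_force: [0.9, -0.9, -1.2]
opening: 0.0273
grip_force: 40.0
```

Emit:
jog_arm([
  [0,-0.33,0,-0.06,-1],
  [0,-0.66,0,-0.12,-1],
  [0,-1,0,-0.18,-1],
])

```text
time: 10.95
tool_pos: [0.5505, 0.1376, 0.2688]
tool_rot: [-3.141, 0.002, 1.001]
contact_force: [0.5, -0.4, -0.9]
opening: 0.027
grip_force: 40.0
```

Emit:
jog_arm([
  [0,-0.33,0,-0.06,-1],
  [0,-0.66,0,-0.12,-1],
  [0,-1,0,-0.18,-1],
])

```text
time: 11.25
tool_pos: [0.5504, 0.0577, 0.2688]
tool_rot: [-3.141, 0.002, 0.718]
contact_force: [0.3, 1.0, -1.9]
opening: 0.0268
grip_force: 40.0
```

Emit:
jog_arm([
  [0,-0.33,0,-0.06,-1],
  [0,-0.66,0,-0.12,-1],
  [0,-1,0,-0.18,-1],
])

```text
time: 11.55
tool_pos: [0.5504, -0.0222, 0.2688]
tool_rot: [-3.141, 0.002, 0.435]
contact_force: [-0.4, -0.2, -1.7]
opening: 0.027
grip_force: 40.0
```

Emit:
jog_arm([
  [0,-0.33,0,-0.06,-1],
  [0,-0.66,0,-0.12,-1],
  [0,-0.9,0,-0.18,-1],
  [0,-1,0,-0.18,-1],
  [0,-1,0,-0.18,-1],
  [0,-1,0,-0.18,-1],
])

```text
time: 12.15
tool_pos: [0.5508, -0.1003, 0.2692]
tool_rot: [-3.141, 0.001, 0.158]
contact_force: [-0.4, 0.6, -0.6]
opening: 0.0271
grip_force: 40.0
```

```bash
python3 tilt.py w8
```

```text
pos [ 0.5508 -0.1003  0.2692] rot [-3.141e+00  1.000e-03  1.580e-01] F [-0.4  0.6 -0.6] 12.15 0.027135154920653964
0 [194.2, 203.1]
10 [178.2, 191.4]
20 [162.9, 180.7]
30 [148.6, 171.4]
34 [143.2, 168.1]
38 [138.1, 165.2]
42 [133.2, 162.5]
[(90, 18), (91, 19), (92, 8), (137, -16), (138, -35), (139, -34), (141, 20), (142, 23), (143, 10), (179, -8), (180, -12), (181, -10)]
```

Emit:
jog_arm([
  [0.04,-0.25,0,0,-1],
  [0.04,-0.5,0,0,-1],
  [0.04,-0.53,0,0,-1],
  [0.04,-0.53,0,0,-1],
  [0.04,-0.53,0,0,-1],
])

```text
time: 12.7
tool_pos: [0.5542, -0.1422, 0.2696]
tool_rot: [-3.141, 0.0, 0.158]
contact_force: [0.6, 0.1, -1.3]
opening: 0.0271
grip_force: 40.0
```

```bash
python3 tilt.py w9; python3 - <<'E'
import cv2,numpy as np
from h import *
w=cv2.imread('pics/w9.png'); s=snap('side','s9'); snap('top','t9')
u=proj('side',[[.6,-.13,.2]])[0].astype(int);print(u)
cv2.imwrite('pics/c9.png',cv2.resize(w[0:200,220:420],(800,800))[:600] if 0 else cv2.resize(w[90:240,220:420],(800,600)))
E
```

```text
pos [ 0.5542 -0.1422  0.2696] rot [-3.141  0.     0.158] F [ 0.6  0.1 -1.3] 12.7 0.02705771759861114
0 [194.2, 203.1]
10 [178.2, 191.4]
20 [163.0, 180.7]
30 [148.7, 171.4]
34 [143.3, 168.1]
38 [138.1, 165.1]
42 [133.2, 162.5]
[(60, 11), (61, 10), (88, 29), (89, 33), (90, 16), (137, -16), (138, -35), (139, -34), (141, 20), (142, 23), (180, -12), (181, -10)]
[328 140]
```

View pics/c9.png

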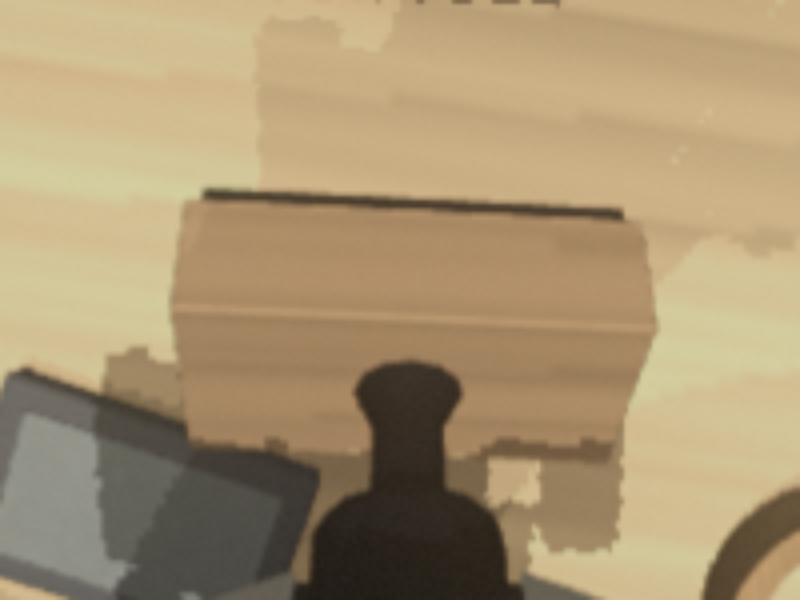

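The wrist view shows the stamp unchanged since the tilt, with the rubber edge at (204,193)–(623,215) and mount edges at rows ~208 and ~320. The tin and tape below are untouched. One refined fit, using the untilted picture to remove the camera bias.

```bash
cat > fin.py <<'E'
from h import *
from scipy.optimize import least_squares
from scipy.spatial.transform import Rotation as R
c5=np.load('w5.npy',allow_pickle=True).item(); c9=np.load('w9.npy',allow_pickle=True).item()
def B(y): return np.c_[[np.sin(y),-np.cos(y),0],[np.cos(y),np.sin(y),0],[0,0,1]]
G5=np.array([.5505,.3842,.1444+.019]);G9=np.array([.5542,-.1422,.2696+.019]);B5,B9=B(1.523),B(.158)
M=np.array([[-35,18,6],[35,18,6],[-35,18,28],[35,18,28],[-35,-18,28],[35,-18,28],[-33,16,0],[33,16,0]])/1000.
o5=np.array([[220+(x-390)/2-.25,60+y/2-.25] for x,y in [(495,275),(693,275),(490,292),(697,292)]])
o9=np.array([[220+x/4-.4,90+y/4-.4] for x,y in [(185,201),(642,218),(172,311),(656,328),(190,443),(612,458),(204,190),(623,211)]])
rot=lambda t,w,r:(R.from_euler('y',r)*R.from_euler('x',t)*R.from_euler('z',w)).as_matrix()
def place(Rl,b,off): return Rl@np.array([0,off,-.082]),
def pr(x):
    t,w,r,w0=x[:4]; b=x[4:7]; off=x[7]
    g=np.array([0,off,-.082])
    R5=rot(0,w0,0);R9=rot(t,w,r)
    p5=G5+(M[:4]@R5.T+R5@g+b)@B5.T; p9=G9+(M@R9.T+R9@g+b)@B9.T
    return np.r_[(proj('wrist',p5,c5)-o5).ravel(),(proj('wrist',p9,c9)-o9).ravel(),b/.002,(off+.001)/.001]
s=least_squares(pr,[.65,0,0,0,0,0,0,-.001]); x=s.x
print('tilt,twist,roll,w0',np.degrees(x[:4]).round(2),'b',x[4:7].round(4),'off',x[7].round(4),'rms',np.sqrt(2*s.cost/24),'sd',np.degrees(np.sqrt(np.diag(np.linalg.inv(s.jac.T@s.jac)))[:3])*.6)
R9=B9@rot(*x[:3]); face=G9+B9@(rot(*x[:3])@[0,x[7],-.082])
y,e=.1325,np.radians(52.14); lz=np.array([-np.cos(y)*np.cos(e),-np.sin(y)*np.cos(e),np.sin(e)]); ly=np.array([-np.sin(y),np.cos(y),0]);lx=np.cross(ly,lz); lens=np.array([.6882,-.1233,.1116])
d=face-lens; print('face',face.round(4),'with bias',(face+B9@x[4:7]).round(4),'dist',d@lz,'off x,y',d@lx,d@ly)
print('square err',np.degrees(np.arccos(R9[:,2]@lz)),'comp about x,y',np.degrees([R9[:,2]@lx,R9[:,2]@ly]),'level',np.degrees(R9[:,0]@lx))
print('move',(lens+.14*lz-face).round(4))
E
python3 fin.py
```

```text
tilt,twist,roll,w0 [37.05 -3.39  0.68 -0.09] b [-0.0001 -0.0009 -0.0007] off -0.0009 rms 1.2321793064643074 sd [0.3535994  0.27341175 0.26506917]
face [ 0.6021 -0.1337  0.2226] with bias [ 0.6012 -0.1338  0.2219] dist 0.14084379920749135 off x,y -0.00030964163143447354 0.00104563951836238
square err 1.6441352233509856 comp about x,y [ 0.82550819 -1.42160999] level -2.6521267356304077
move [ 0.0009 -0.0009 -0.0005]
```

Emit:
jog_arm([
  [0.01,-0.01,0,0,-1],
  [0.01,-0.01,0,0,-1],
  [0.01,-0.01,0,0,-1],
  [0.01,-0.01,0,0,-1],
  [0.01,-0.01,0,0,-1],
])

```text
time: 13.35
tool_pos: [0.555, -0.1442, 0.2695]
tool_rot: [3.142, 0.0, 0.156]
contact_force: [-0.1, -0.7, -0.7]
opening: 0.0269
grip_force: 40.0
```

```bash
python3 - <<'E'
from h import *
s=snap('side','s10');t=snap('top','t10')
g=lambda im,r,c,h,w:cv2.convertScaleAbs(cv2.resize(im[r:r+h,c:c+w],(400,600)),alpha=1.4)
cv2.imwrite('pics/c10.png',np.hstack([g(s,60,220,240,160),g(t,120,205,150,200)[:, :]]))
E
```

```text
(no output)
```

View pics/c10.png

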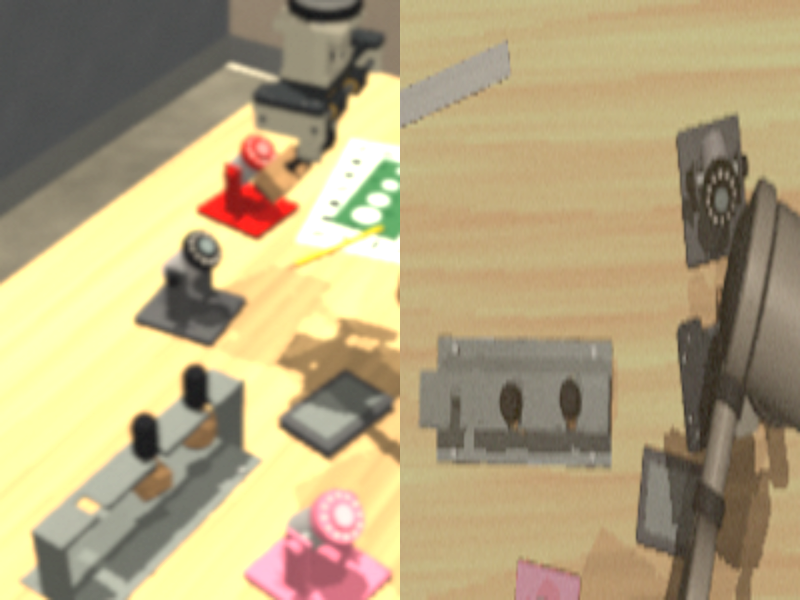

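The stamp is held tilted above the dark camera. The two other stamps still hang in the middle and right slots, and the camera and tin have not moved.

```bash
python3 -c "
from cell import ticket; print(ticket.hand_in())"
```

```text
the job is handed in; nothing more can be done
None
```

I handed the job in at about 13.5 s: the oblong stamp is held steady at the inspection camera, measured before a final 1 mm correction at 14.1 cm from the lens, within about 1 mm of centre, 1.6° off square and 2.7° off level, with nothing else disturbed.

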